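# Swing a column cartridge past the retaining post into its parking bay

## Task

Push the long column cartridge across the bench into the parking bay of the low white module: work one end in behind the steel retaining post at an angle, then push the other end so that the cartridge swings home and lies with its whole length flat against the back wall of the bay, between the two end walls. It must stay lying on the bench the whole time (push it, never lift or tip it), and the bottle, jar, beaker and vial rack must be left where they stand.

Things in the scene. Friction and masses are not known exactly. Their poses are not given: they have to be found in the camera images.
- cartridge: The long piece: grey plastic carrier 240 long, 32 wide, 24 mm high, straight sides, square ends, flat on the bench; a steel tube (18 dia, 190 long, dark nut near each end) along its top, highest point 36 mm. Ends alike. 0.25-0.5 kg; ordinary sliding friction (1 to 5 N). Origin: centre of underside; own y along its length, x across, z up. At the start its +y end is nearer the post.
- end_p (a point): Centre of the cartridge's +y end, at the bench: 120 mm to +y of its origin.
- end_n (a point): Centre of the cartridge's -y end, at the bench: 120 mm to -y of its origin.
- bay: Parking bay, fixed: low white module (85 deep, 300 wide, 55 mm high); its front face is the bay's back wall. White end walls, 10 thick, 40 high. Origin: on the bench, middle of the back wall's face; x points into the module, so the bay lies at -x, mouth to -x (towards the robot); y runs along the wall, to the robot's left. No step: its bottom is the bench. Place and yaw vary.
- bay_end_a (a point): Foot of the -y end wall (to the robot's right): the outer corner of its inner face, on the bench. This inner face is 140 mm to -y of the bay's middle; the wall reaches 35 mm out from the back wall.
- bay_end_b (a point): The same corner of the +y end wall (the post's side): inner face 140 mm to +y of the bay's middle (280 mm between the end walls); this wall reaches 55 mm out.
- home (a point): On the bench, on the middle line of the bay, 16 mm in front of the back wall: where the cartridge's origin lies when it is home and centred (there are 20 mm to spare at each end).
- post: Retaining post: upright steel post, 20 mm diameter, 45 mm high, fixed to the bench in the bay's mouth near its +y end. Origin: centre of its foot. Axes parallel to the bay's. Its axis is 66 mm in front of the back wall (56 mm clear between post and wall) and 55 to 80 mm to +y of the bay's middle.
- amber_bottle: Bystander: amber bottle with a white cap, 60 mm diameter, 130 mm high, loose. Origin: centre of the underside.
- jar: Bystander: small white jar, 48 mm diameter, 70 mm high, loose. Origin: centre of the underside.
- beaker: Bystander: open glass beaker, 66 mm diameter, 85 mm high, loose. Origin: centre of the underside.
- vial_rack: Bystander: blue block with vials, 70 by 120 mm, 43 mm high, loose. Origin: centre of the underside.

How it is judged:
By the outcome, as a careful person would: the job done as asked, in the order asked, and still so for the second after the job is handed in, with the robot touching nothing.
It also fails if it takes over 58 s, if anything falls off the work surface, if the arm or the gripper's body presses on something with over 40 N, if the wrist force passes 120 N, or if a joint passes its speed limit or range.

## Robot

A 6-joint arm with a two-finger parallel gripper is mounted at the origin on the work surface. World frame = base frame: x ahead of the robot, y to its left, z up, the work surface at z = 0. Lengths are in m, angles in degrees, forces in N, time in s.
With the tool pointing down it reaches from about 0.35 to 0.875 m from the base axis. Payload 4.2 kg.
Tool frame: the origin (TCP) lies between the finger pads; the fingertips stand 14 mm ahead of it and the grasp point (between the pads) lies 5 mm behind it (r.tcp_to_tips is the distance from the TCP to the fingertips, in m); y points along the fingers, x is the direction in which the jaws open and shut, and the axes are right-handed (so a half turn about y gives the same grasp; the last joint's range is limited). The gripper opens to 87 mm and grips with 3 to 60 N. Pads are 19 mm wide; open, the fingers measure 117 mm over their backs; the gripper's body (75 mm by 190 mm) begins 51 mm behind the grasp point.
Start: joints at [-51.818, 22.042, 0.453, 0, -68.411, -14.817], TCP at [0.248, -0.574, 0.237] pointing down, gripper open.
Joint ranges: [-179.83, 179.83], [-69.29, 118.12], [-61.27, 80.66], [-181.25, 117.63], [-171.15, -9.14], [-177.46, 177.46]. Speed limits (degrees/s): [159.86, 159.86, 180, 180, 180, 180].

## Interface

Orientations are given as a 3x3 rotation matrix whose columns are the frame's x, y, z axes.
In Python, from station import sense, optics, ticket, r gives the robot as it stands.
- The arm moves only by the tool carry_out, never from a script. Its argument "steps" is a list that holds one entry, the list of rows, each a list of 6 numbers: the shift along the world's x, y, z in cm, then the turn, a rotation vector about the world's x, y, z in rad. A call has 1 to 20 rows; each row is the pose to reach, as a shift and turn from the pose commanded when the call began; what a row does not reach only later rows make up. A row lasts 1/8 s, in which the tool goes at most 62.5 mm and 10.7 degrees, less where a joint would pass 70% of its speed; a pose out of reach is approached as far as the arm can. A call with a gripper value outside its range is refused whole. "fingers" is the closure in counts, from 0 (fully open) to 255 (shut), set as the call begins (left out, the last holds). The fingers move at their own pace and stop on an object; the grip force is fixed at half the most. Time passes only in rows, so rows that repeat a pose let the fingers close. It gives the time, the measured TCP pose, the force and the opening at its end, in the units of the state.
- sense(): the state, without advancing time (a new reading comes with each control period).
- optics.capture(name): name is "side" or "top"; returns a dict with "image" (480x640x3 uint8, red, green, blue), "fov_y" (degrees; the focal length in pixels is half the picture's height over the tangent of half this angle, whatever the lens; pixels are square), "cx", "cy" (the principal point, pixels), "rvec" (rotation vector, rad) and "tvec" (3), from world to camera coordinates, as OpenCV has them. Camera axes: x right, y down, z forward; pixel columns grow to the right and rows downward; lengths in m; the calibration is good to about 2 mm. A picture is of the moment at which its call begins. There is no depth.
- ticket.finish_job(): hands the job in, once; it reports no verdict.
The state is a dict: "time_s": time; "joints": joint angles; "joint_velocities": joint speeds; "effort": joint torques, N m; "tcp_pos": TCP position; "ee_rot": TCP orientation; "wrist_force": force on the tool from outside, world axes, zero at the start; "moment": the same for the moment, N m; "gripper_width": opening from 0.0 (shut) to 1.0 (fully open).
Only numpy, scipy, OpenCV 4.12 (cv2) and the standard library are available. Lean on these libraries where they do the work, as an engineer would, in place of code of your own. Each camera call takes 0.05 s, during which the arm holds its last target.

## Working session

There is one attempt and no reset: what is moved stays moved. The work goes in short steps, Python scripts to look and compute and a tool call to move; the robot and the scene stay as the last step left them, time stands still between calls to the robot, and variables do not carry over. Pictures are saved under pics/ and viewed, and the job is handed in when it is done.

Besides the shell and the picture viewer there is one more tool, called after ">>>" as name(argument=value, ...) on one line, values as JSON. carry_out: Moves the arm, as the interface text tells. Its arguments: {"type":"object","properties":{"steps":{"type":"array","items":{"type":"array","items":{"type":"array","items":{"type":"number"}}}},"fingers":{"type":"number"}},"required":["steps"]}

```bash
mkdir -p pics
cat > h.py <<'E'
import numpy as np, cv2
from station import sense, optics, ticket, r
def cap(n,f=None):
    d=optics.capture(n)
    if f: cv2.imwrite('pics/'+f,cv2.cvtColor(d['image'],cv2.COLOR_RGB2BGR))
    return d
def K(d):
    h=d['image'].shape[0]; f=h/2/np.tan(np.radians(d['fov_y'])/2)
    return np.array([[f,0,d['cx']],[0,f,d['cy']],[0,0,1.]])
def plane(d,uv,z):
    uv=np.atleast_2d(np.array(uv,float)); R=cv2.Rodrigues(np.array(d['rvec'],float))[0]; t=np.array(d['tvec'],float).ravel()
    C=-R.T@t
    ray=(R.T@np.linalg.inv(K(d))@np.c_[uv,np.ones(len(uv))].T).T
    return C+ray*((z-C[2])/ray[:,2])[:,None]
def proj(d,P):
    return cv2.projectPoints(np.atleast_2d(np.array(P,float)),np.array(d['rvec'],float),np.array(d['tvec'],float),K(d),None)[0][:,0]
E
python3 - <<'E'
from h import *
for n in('side','top'):
    d=cap(n,n+'0.png'); R=cv2.Rodrigues(np.array(d['rvec']))[0]; print(n,d['fov_y'],d['cx'],d['cy'],-R.T@np.array(d['tvec']).ravel(), [k for k in d])
s=sense(); print({k:s[k] for k in('time_s','tcp_pos','ee_rot','wrist_force','gripper_width')})
E
```

```text
side 48.837868865621324 319.3048391500775 238.32045868328498 [0.12933514 0.81597985 0.59810452] ['image', 'fov_y', 'cx', 'cy', 'rvec', 'tvec']
top 55.46207456638118 310.6976082735409 235.07893121642005 [ 0.3473001  -0.01626208  1.0789958 ] ['image', 'fov_y', 'cx', 'cy', 'rvec', 'tvec']
{'time_s': 0.1, 'tcp_pos': array([ 0.2476744 , -0.57329876,  0.23559581]), 'ee_rot': array([[-3.96438297e-01, -8.66708351e-04, -9.18060959e-01],
       [ 9.18059408e-01,  1.69236814e-03, -3.96439225e-01],
       [ 1.89729431e-03, -9.99998192e-01,  1.24770210e-04]]), 'wrist_force': array([-0.86971441, -0.25882047, -0.18879213]), 'gripper_width': 0.9965062447889906}
```

View pics/top0.png

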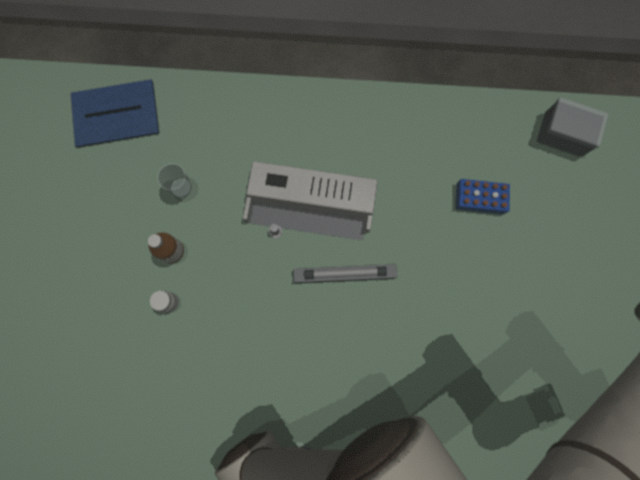

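View pics/side0.png

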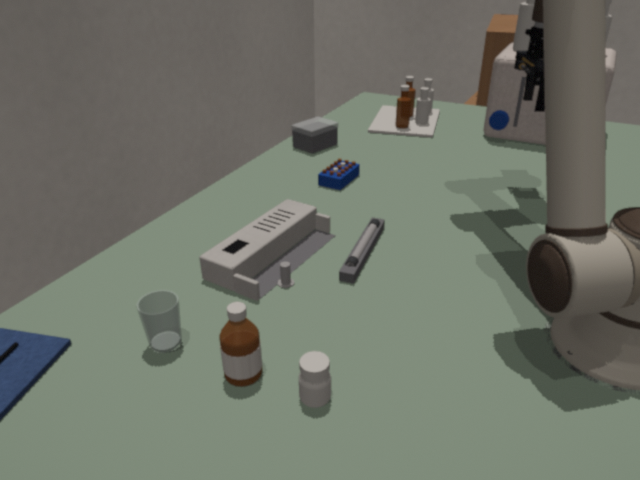

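The top view shows the bay at about (310,200), with the post at (274,231) and the cartridge from (294,275) to (397,271). The bottle, jar and beaker stand at the left and the rack at the right. I'll enlarge this to measure.

Run:
```python
from h import *
d=cap('top'); im=cv2.cvtColor(d['image'],cv2.COLOR_RGB2BGR)
c=im[150:300,230:430]; c=cv2.convertScaleAbs(c,alpha=1.5); cv2.imwrite('pics/t1.png',cv2.resize(c,None,fx=4,fy=4,interpolation=cv2.INTER_CUBIC))
d=cap('side'); im=cv2.cvtColor(d['image'],cv2.COLOR_RGB2BGR)
c=im[190:310,190:400]; c=cv2.convertScaleAbs(c,alpha=1.4); cv2.imwrite('pics/s1.png',cv2.resize(c,None,fx=3.8,fy=3.8,interpolation=cv2.INTER_CUBIC))
```

```text
(no output)
```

View pics/t1.png

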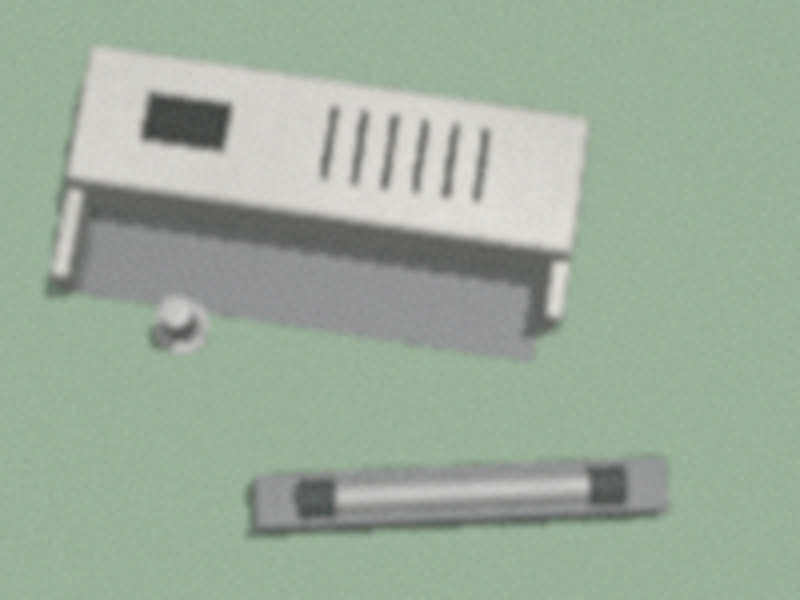

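View pics/s1.png

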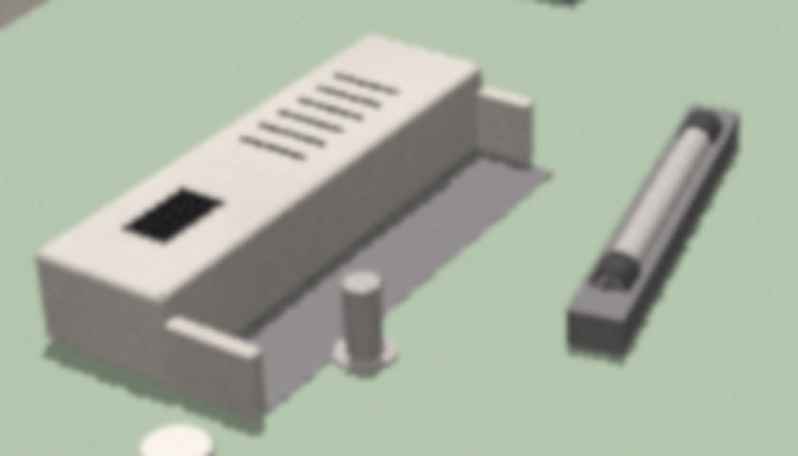

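```bash
cat >> h.py <<'E'
def crop2px(p): return (np.array(p,float)+.5)/4-.5+np.array([230,150])
E
python3 - <<'E'
from h import *
d=cap('top')
m=plane(d,crop2px([(95,45),(587,118),(570,250),(68,180)]),.055)[:,:2]
print('module',m.round(4).tolist(),[np.linalg.norm(m[i]-m[(i+1)%4]).round(4) for i in range(4)])
c=plane(d,crop2px([(254,478),(667,458),(667,510),(256,527)]),.024)[:,:2]
print('cart',c.round(4).tolist(),[np.linalg.norm(c[i]-c[(i+1)%4]).round(4) for i in range(4)])
p=plane(d,crop2px([(181,311)]),.045)[0,:2]; print('post',p, 'foot',plane(d,crop2px([(181,325)]),.003))
(cx),(s),a=cv2.minAreaRect((m*1000).astype(np.float32)); print(cx,s,a)
print('tan',plane(d,crop2px([(181,295)]),.045))
# bay frame: front edge m[3]->m[2]
f0,f1=m[3],m[2]; v=(f0-f1)/np.linalg.norm(f0-f1); w=(m[0]-m[1])/np.linalg.norm(m[0]-m[1]); ey=(v+w);ey/=np.linalg.norm(ey); ex=np.array([ey[1],-ey[0]])
cen=m.mean(0); o=cen-ex*.0425
print('bay o',o,'yaw',np.degrees(np.arctan2(ex[1],ex[0])),np.degrees(np.arctan2(v[1],v[0]))-90)
loc=lambda q:[((np.array(q)-o)@ex).round(4),((np.array(q)-o)@ey).round(4)]
print('post loc',loc(p)); 
cc=c.mean(0); print('cart c',cc,loc(cc)); u=((c[0]-c[1])+(c[3]-c[2])); print('cart yaw',np.degrees(np.arctan2(u[1],u[0]))-90)
for n,q,z in [('endA',[(566,262),(560,318),(548,318)],.04),('endB',[(70,190),(56,275),(68,275)],.04)]:
  print(n,[loc(x[:2]) for x in plane(d,crop2px(q),z)])
print('floor',[loc(x[:2]) for x in plane(d,crop2px([(532,358),(80,290)]),0)])
E
```

```text
module [[0.7357, 0.1453], [0.7095, -0.1479], [0.6285, -0.141], [0.6514, 0.1533]] [np.float64(0.2944), np.float64(0.0812), np.float64(0.2952), np.float64(0.0846)]
cart [[0.488, 0.0334], [0.5155, -0.2059], [0.4851, -0.2067], [0.4596, 0.0301]] [np.float64(0.2409), np.float64(0.0304), np.float64(0.2382), np.float64(0.0285)]
post [0.57974923 0.08194732] foot [[0.58054862 0.08522396 0.003     ]]
(680.4437255859375, 2.56524658203125) (295.16754150390625, 84.63658905029297) 84.89419555664062
tan [[0.58927419 0.08273262 0.045     ]]
bay o [0.63893078 0.00596943] yaw -4.776517602164847 -4.447223018952329
post loc [np.float64(-0.0653), np.float64(0.0708)]
cart c [ 0.48706018 -0.08727246] [np.float64(-0.1436), np.float64(-0.1056)]
cart yaw 6.363517433196947
endA [[np.float64(-0.0014), np.float64(-0.1473)], [np.float64(-0.0354), np.float64(-0.148)], [np.float64(-0.0365), np.float64(-0.141)]]
endB [[np.float64(-0.0015), np.float64(0.1485)], [np.float64(-0.0538), np.float64(0.1474)], [np.float64(-0.0527), np.float64(0.1404)]]
floor [[np.float64(-0.0528), np.float64(-0.1382)], [np.float64(-0.0518), np.float64(0.1387)]]
```

>>> carry_out(steps=[[[4, 14, -2, 0, 0, -0.1], [8, 27, -5, 0, 0, -0.2], [13, 42, -9, 0, 0, -0.3], [18.2, 58.6, -11.6, 0, 0, -0.3], [18.2, 58.6, -11.6, 0, 0, -0.3], [18.2, 58.6, -11.6, 0, 0, -0.3], [18.2, 58.6, -11.6, 0, 0, -0.3], [18.2, 58.6, -11.6, 0, 0, -0.3], [18.2, 58.6, -11.6, 0, 0, -0.3], [18.2, 58.6, -11.6, 0, 0, -0.3], [18.2, 58.6, -11.6, 0, 0, -0.3], [18.2, 58.6, -11.6, 0, 0, -0.3], [18.2, 58.6, -11.6, 0, 0, -0.3], [18.2, 58.6, -11.6, 0, 0, -0.3]]], fingers=255)

```text
time_s: 2.0
tcp_pos: [0.4297, 0.0112, 0.1208]
ee_rot: [[-0.105, 0.0, -0.994], [0.994, 0.0, -0.105], [0.0, -1.0, -0.0]]
wrist_force: [-0.2, 0.6, 1.6]
gripper_width: 0.01
```

Now I'll descend to TCP z = 0.020 (tips at 6 mm) and check with a picture.

>>> carry_out(steps=[[[0, 0, -4, 0, 0, 0], [0, 0, -7, 0, 0, 0], [0, 0, -9, 0, 0, 0], [0, 0, -10, 0, 0, 0], [0, 0, -10, 0, 0, 0]]])

```text
time_s: 2.62
tcp_pos: [0.4298, 0.0118, 0.0204]
ee_rot: [[-0.107, -0.001, -0.994], [0.994, -0.0, -0.107], [-0.0, -1.0, 0.001]]
wrist_force: [0.0, 0.1, 0.4]
gripper_width: 0.004
```

```bash
cat >> h.py <<'E'
def crop(n,f):
    d=cap(n); im=cv2.cvtColor(d['image'],cv2.COLOR_RGB2BGR)
    c=im[150:300,230:430] if n=='top' else im[190:310,190:400]
    s=4 if n=='top' else 3.8
    cv2.imwrite('pics/'+f,cv2.resize(cv2.convertScaleAbs(c,alpha=1.5),None,fx=s,fy=s,interpolation=cv2.INTER_CUBIC)); return d
E
python3 - <<'E'
from h import *
crop('top','t2.png'); crop('side','s2.png'); s=sense(); print(s['tcp_pos'],s['wrist_force'],s['time_s'])
E
```

```text
[0.43043473 0.0122652  0.02119315] [-0.32413118  0.40363627 -0.09427387] 2.725
```

View pics/t2.png

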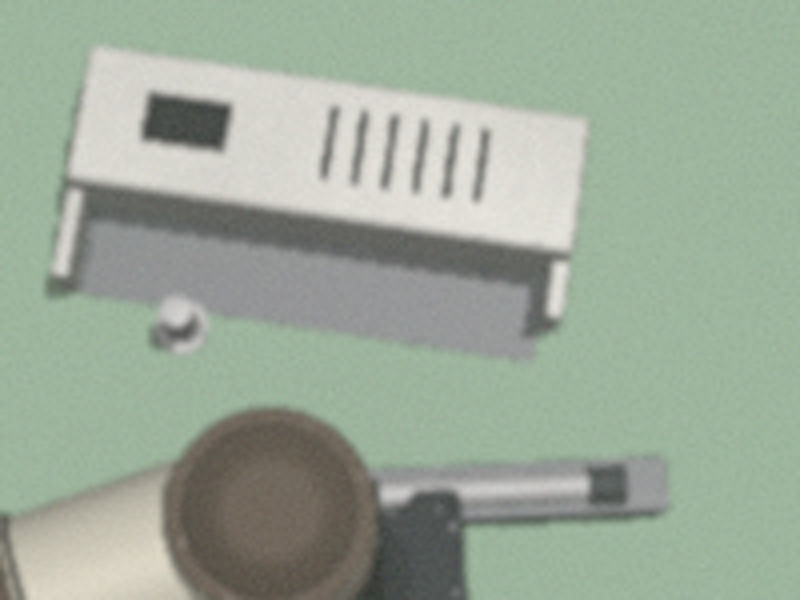

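View pics/s2.png

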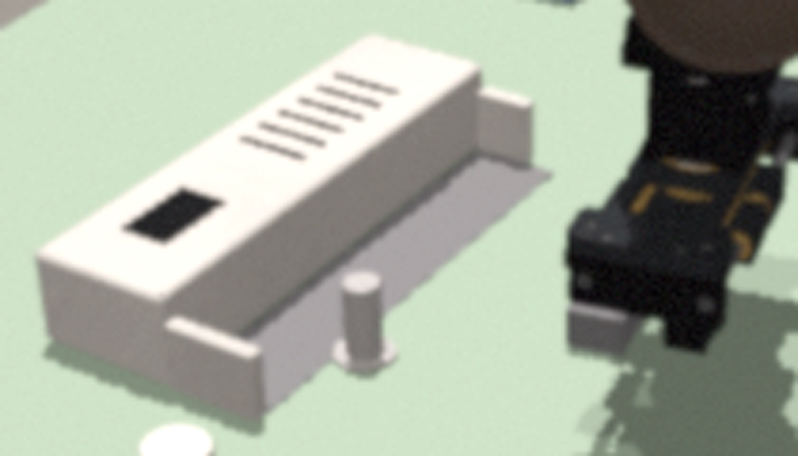

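>>> carry_out(steps=[[[1, 0, 0, 0, 0, 0], [1.6, 0, 0, 0, 0, 0], [2.2, 0.1, 0, 0, 0, -0.04], [2.8, 0.2, 0, 0, 0, -0.08], [3.4, 0.3, 0, 0, 0, -0.12], [4.0, 0.4, 0, 0, 0, -0.16], [4.6, 0.5, 0, 0, 0, -0.2], [5.2, 0.6, 0, 0, 0, -0.24], [5.8, 0.6, 0, 0, 0, -0.28], [6.4, 0.6, 0, 0, 0, -0.32], [7, 0.6, 0, 0, 0, -0.36], [7.6, 0.5, 0, 0, 0, -0.4], [8.2, 0.4, 0, 0, 0, -0.44], [8.8, 0.2, 0, 0, 0, -0.48], [9.4, 0.0, 0, 0, 0, -0.52], [10, 0, 0, 0, 0, -0.55], [10, 0, 0, 0, 0, -0.55], [6, -1, 0, 0, 0, -0.55], [5, -1, 10, 0, 0, -0.55], [-5, -1, 15, 0, 0, -0.55]]])

```text
time_s: 5.22
tcp_pos: [0.4384, 0.0029, 0.1255]
ee_rot: [[0.427, 0.005, -0.904], [0.904, 0.001, 0.428], [0.003, -1.0, -0.004]]
wrist_force: [1.0, 1.4, 0.3]
gripper_width: 0.006
```

>>> carry_out(steps=[[[-5, -8, 0, 0, 0, 0], [-5, -15, 0, 0, 0, 0], [-5, -20, 0, 0, 0, 0]]], fingers=226)

```text
time_s: 5.6
tcp_pos: [0.3873, -0.1758, 0.1241]
ee_rot: [[0.426, 0.003, -0.905], [0.905, -0.0, 0.426], [0.001, -1.0, -0.003]]
wrist_force: [1.8, -0.1, 0.4]
gripper_width: 0.106
```

Run:
```python
from h import *
crop('top','t3.png'); s=sense(); print(s['tcp_pos'],s['wrist_force'],s['time_s'],s['ee_rot'].round(3).tolist(),s['joints'])
```

```text
[ 0.38621768 -0.18165247  0.12375972] [ 1.09657497 -2.94926782  0.64153079] 5.65 [[0.433, 0.001, -0.901], [0.901, -0.002, 0.433], [-0.001, -1.0, -0.002]] [  -3.14051157   10.11175508  -35.36611486    0.11783302  -44.44056095
 -112.62284396]
```

View pics/t3.png

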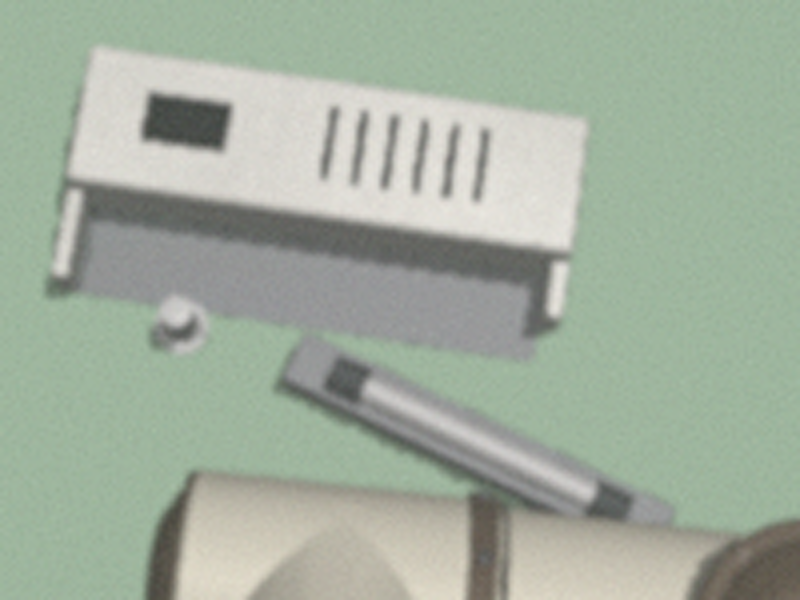

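```bash
cat >> h.py <<'E'
O=np.array([.6389,.0060]); th=np.radians(-4.7); EX=np.array([np.cos(th),np.sin(th)]); EY=np.array([-np.sin(th),np.cos(th)])
loc=lambda q:np.array([(np.array(q)[:2]-O)@EX,(np.array(q)[:2]-O)@EY])
wor=lambda b:O+b[0]*EX+b[1]*EY
def cart(pf,nf,d,span=.24):
    """far (own +x) top corners of +y and -y ends, crop px"""
    a,b=plane(d,crop2px([pf,nf]),.024)[:,:2]; L=np.linalg.norm(a-b); u=(a-b)/L; x=np.array([u[1],-u[0]])
    c=(a+b)/2-.016*x; yaw=np.degrees(np.arctan2(-u[0],u[1]))
    return c,u,x,yaw,L
E
python3 - <<'E'
from h import *
d=cap('top')
c,u,x,yaw,L=cart((307,335),(675,505),d); print('L',L,'c',c,'yaw',yaw,'rel',yaw+4.7,'loc',loc(c),'end_p',loc(c+.12*u),'end_n world',c-.12*u)
print('near corner own',[(q[:2]-c)@np.c_[x,u] for q in plane(d,crop2px([(283,376)]),.024)])
p=wor((-.066,.071)); print('post world',p,'perp dist',(c-p)@x)
t=np.radians(yaw+4.7); 
print('wall corner x limit travel', (-loc(c+.12*u+.016*x)[0])/(u@EX))
E
```

```text
L 0.23613063660068112 c [ 0.51672518 -0.09556182] yaw -21.49610025417242 rel -16.79610025417242 loc [-0.11344217 -0.11123113] end_p [-0.07876617  0.00364957] end_n world [ 0.47275264 -0.20721492]
near corner own [array([-0.01232758,  0.12025138])]
post world [0.57893957 0.0821692 ] perp dist 0.007240473776919035
wall corner x limit travel 0.21957116947467797
```

>>> carry_out(steps=[[[2, 5, 0, 0, 0, 0], [5, 10, 0, 0, 0, 0], [8.5, 15.5, 0, 0, 0, 0], [12.2, 20.4, 0, 0, 0, 0], [12.2, 20.4, 0, 0, 0, 0], [12.2, 20.4, 0, 0, 0, 0]]])

```text
time_s: 6.45
tcp_pos: [0.5089, 0.0299, 0.1227]
ee_rot: [[0.427, -0.001, -0.904], [0.904, -0.0, 0.427], [-0.001, -1.0, 0.001]]
wrist_force: [-0.4, 0.4, 0.3]
gripper_width: 0.114
```

>>> carry_out(steps=[[[0, -1.7, -4, 0, 0, 0], [0, -1.7, -8, 0, 0, 0], [0, -1.7, -10.2, 0, 0, 0], [0, -1.7, -10.2, 0, 0, 0], [0.8, -1.8, -10.2, 0, 0, -0.02], [1.4, -1.8, -10.2, 0, 0, -0.04], [2, -1.9, -10.2, 0, 0, -0.06], [2.5, -1.9, -10.2, 0, 0, -0.08], [3, -2, -10.2, 0, 0, -0.1], [3.5, -2.1, -10.2, 0, 0, -0.1], [4, -2.2, -10.2, 0, 0, -0.1], [4, -2.2, -10.2, 0, 0, -0.1], [1, -2, -10.2, 0, 0, -0.1], [-2, -2, -8, 0, 0, -0.1], [-4, -2, -3, 0, 0, 0.1], [-8, -4, 0, 0, 0, 0.3], [-11, -10, 0, 0, 0, 0.5], [-13, -16, 0, 0, 0, 0.7], [-14, -22, 0, 0, 0, 0.9]]])

```text
time_s: 8.82
tcp_pos: [0.3772, -0.1595, 0.1238]
ee_rot: [[-0.306, 0.002, -0.952], [0.952, -0.0, -0.306], [-0.001, -1.0, -0.002]]
wrist_force: [0.9, -0.0, 0.6]
gripper_width: 0.113
```

Run:
```python
from h import *
crop('top','t4.png'); s=sense(); print(s['tcp_pos'],s['wrist_force'],s['time_s'],s['ee_rot'].round(3).tolist(),s['joints'])
```

```text
[ 0.3758615  -0.16293463  0.12348363] [-0.29484174 -3.3145339  -0.24106308] 8.875 [[-0.307, 0.0, -0.952], [0.952, -0.001, -0.307], [-0.001, -1.0, -0.0]] [-4.45575666e-01  8.53936560e+00 -3.74581986e+01  5.83483305e-02
 -4.39830565e+01 -7.16984531e+01]
```

View pics/t4.png

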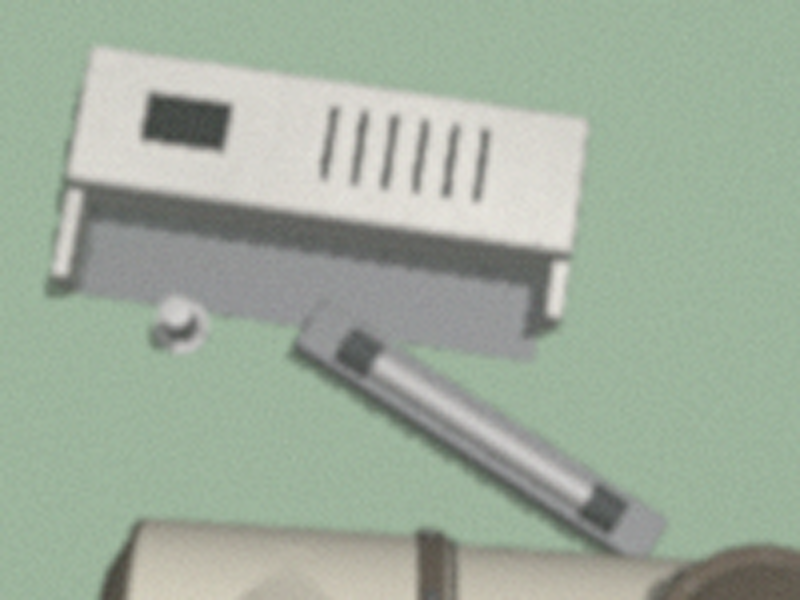

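Run:
```python
from h import *
d=cap('top')
c,u,x,yaw,L=cart((324,303),(667,522),d); print('L',L,'c',c,'yaw',yaw,'rel',yaw+4.7,'u',u,'x',x,'loc',loc(c),'end_p',loc(c+.12*u),'end_n world',c-.12*u)
print('corners own',[(q[:2]-c)@np.c_[x,u] for q in plane(d,crop2px([(293,346),(638,558)]),.024)])
p=wor((-.066,.071)); print('perp dist',(c-p)@x, 'own y of post',(p-c)@u)
print('wall travel', (-loc(c+.12*u+.016*x)[0])/(u@EX))
```

```text
L 0.23730513272952167 c [ 0.5226182  -0.09574487] yaw -29.472290685232288 rel -24.77229068523229 u [0.49200258 0.87059374] x [ 0.87059374 -0.49200258] loc [-0.10755396 -0.1109307 ] end_p [-0.0572724  -0.00197307] end_n world [ 0.46357789 -0.20021612]
corners own [array([-0.01584064,  0.11966061]), array([-0.01098   , -0.11538741])]
perp dist 0.03850115193000513 own y of post 0.18260112702072698
wall travel 0.10201286624118731
```

>>> carry_out(steps=[[[1, -3, 0, 0, 0, 0.18], [2, -6, 0, 0, 0, 0.36], [4, -7, 0, 0, 0, 0.54], [6, -7, 0, 0, 0, 0.743], [7.2, -6.7, 0, 0, 0, 0.743], [7.2, -6.7, 0, 0, 0, 0.743], [7.2, -6.7, 0, 0, 0, 0.743]]])

```text
time_s: 9.8
tcp_pos: [0.449, -0.2249, 0.123]
ee_rot: [[-0.866, -0.001, -0.5], [0.5, 0.0, -0.866], [0.001, -1.0, 0.0]]
wrist_force: [0.9, 1.0, -0.1]
gripper_width: 0.119
```

>>> carry_out(steps=[[[0, 0, -4, 0, 0, 0], [0, 0, -8, 0, 0, 0], [0, 0, -10.2, 0, 0, 0], [0, 0, -10.2, 0, 0, 0], [0.5, 0.8, -10.2, 0, 0, 0], [0.9, 1.6, -10.2, 0, 0, 0], [1.2, 2.2, -10.2, 0, 0, 0], [1.5, 2.8, -10.2, 0, 0, 0], [1.8, 3.4, -10.2, 0, 0, 0], [2.1, 4, -10.2, 0, 0, 0], [2.4, 4.6, -10.2, 0, 0, 0], [2.7, 5.2, -10.2, 0, 0, 0], [3, 5.8, -10.2, 0, 0, 0], [3.3, 6.4, -10.2, 0, 0, 0], [3.6, 7, -10.2, 0, 0, 0], [3.9, 7.6, -10.2, 0, 0, 0], [3.9, 7.6, -10.2, 0, 0, 0]]])

```text
time_s: 11.92
tcp_pos: [0.4894, -0.1487, 0.021]
ee_rot: [[-0.867, 0.001, -0.499], [0.499, 0.0, -0.867], [-0.001, -1.0, -0.001]]
wrist_force: [0.1, -0.7, -0.1]
gripper_width: 0.114
```

Run:
```python
from h import *
crop('top','t5.png'); s=sense(); print(s['tcp_pos'],s['wrist_force'],s['time_s'])
```

```text
[ 0.4892359  -0.1488259   0.02096547] [ 0.5061113  -0.1147366  -0.41461387] 11.975
```

View pics/t5.png

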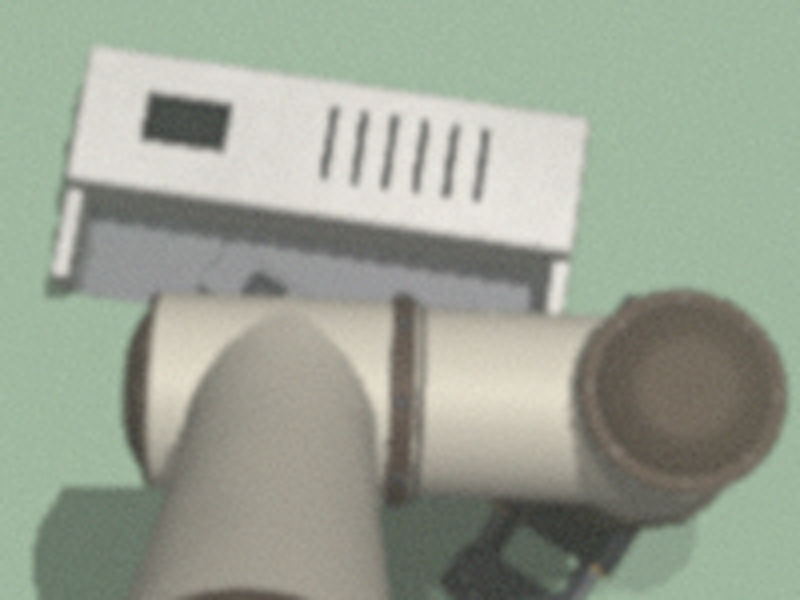

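Run:
```python
from h import *
d=cap('top')
a,b=plane(d,crop2px([(230,241),(197,291)]),.024)[:,:2]; print(loc(a),loc(b),np.linalg.norm(a-b), 'rel', np.degrees(np.arctan2(*( (loc(a)-loc(b))[::-1]))))
crop('side','s5.png')
```

```text
[-0.01395598  0.05127766] [-0.0471999   0.06581225] 0.03628239954056873 rel -23.61546664239662
```

View pics/s5.png

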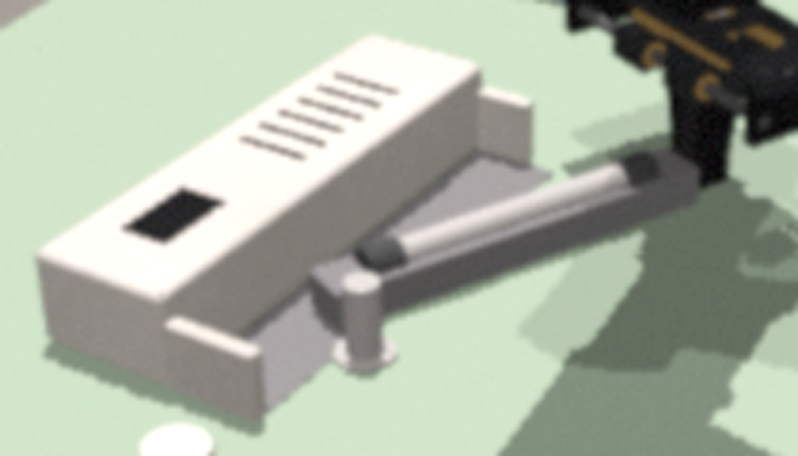

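>>> carry_out(steps=[[[0.2, 0.6, 0, 0, 0, 0], [0.45, 1.2, 0, 0, 0, 0], [0.7, 1.8, 0, 0, 0, 0], [0.95, 2.4, 0, 0, 0, 0], [1.2, 3, 0, 0, 0, 0], [1.4, 3.6, 0, 0, 0, 0], [1.65, 4.2, 0, 0, 0, 0], [1.65, 4.2, 0, 0, 0, 0]]])

```text
time_s: 13.08
tcp_pos: [0.5059, -0.1068, 0.0213]
ee_rot: [[-0.867, 0.001, -0.499], [0.499, 0.0, -0.867], [-0.001, -1.0, -0.001]]
wrist_force: [0.9, 0.5, -0.2]
gripper_width: 0.114
```

Run:
```python
from h import *
s=sense(); print(s['wrist_force'],s['time_s'])
crop('top','t6.png');crop('side','s6.png')
```

```text
[ 0.92288796  0.47113931 -0.20056663] 13.075
```

View pics/s6.png

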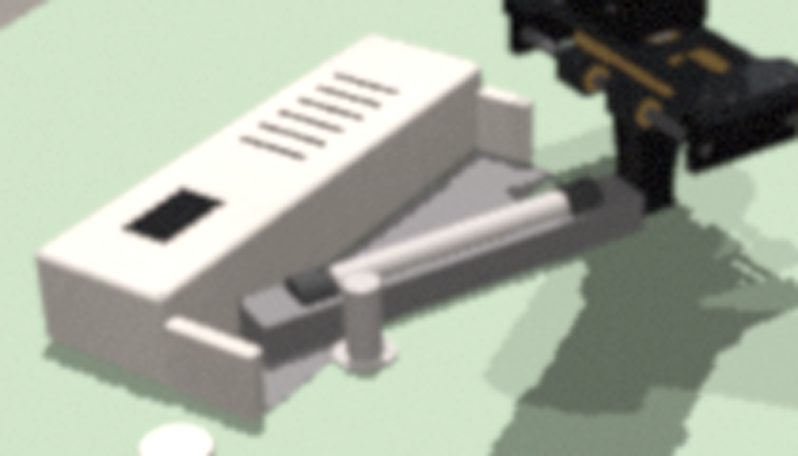

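View pics/t6.png

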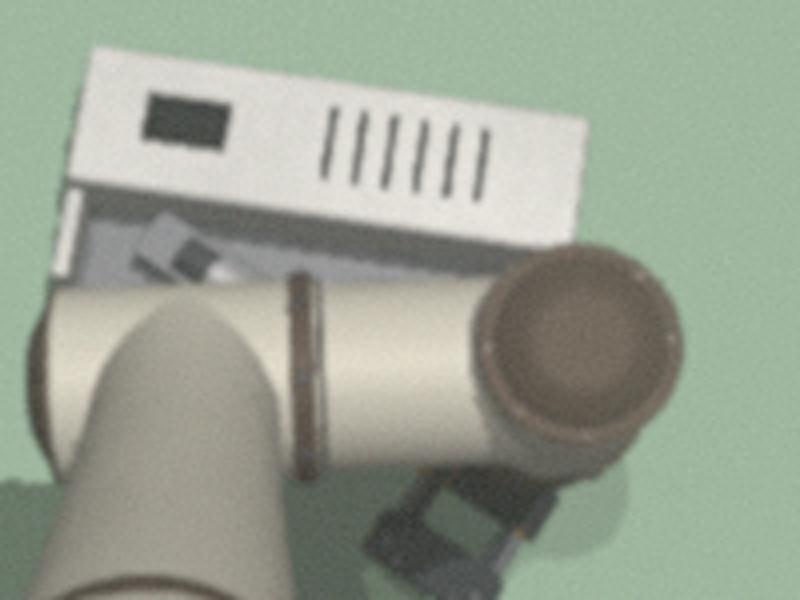

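>>> carry_out(steps=[[[-0.8, -1.4, 0, 0, 0, 0], [-1.5, -2.8, 1, 0, 0, 0], [-1.5, -2.8, 6, 0, 0, -0.15], [-4, -3.5, 10, 0, 0, -0.3], [-9, -4, 10, 0, 0, -0.45], [-12, -5, 10, 0, 0, -0.6], [-13, -6, 10, 0, 0, -0.75], [-13, -6, 10, 0, 0, -0.9], [-13, -6, 10, 0, 0, -1.05], [-13, -6, 10, 0, 0, -1.2], [-13, -6, 10, 0, 0, -1.35], [-13, -6, 10, 0, 0, -1.5], [-13, -6, 10, 0, 0, -1.5]]], fingers=226)

```text
time_s: 14.8
tcp_pos: [0.3746, -0.1682, 0.1217]
ee_rot: [[0.436, 0.001, -0.9], [0.9, -0.0, 0.436], [0.0, -1.0, -0.001]]
wrist_force: [-0.5, -0.4, -0.1]
gripper_width: 0.116
```

Run:
```python
from h import *
s=sense(); print(s['wrist_force'],s['time_s'],s['tcp_pos'])
crop('top','t7.png')
```

```text
[-0.48328155 -0.43013787 -0.06595933] 14.8 [ 0.37463219 -0.16815297  0.12166072]
```

View pics/t7.png

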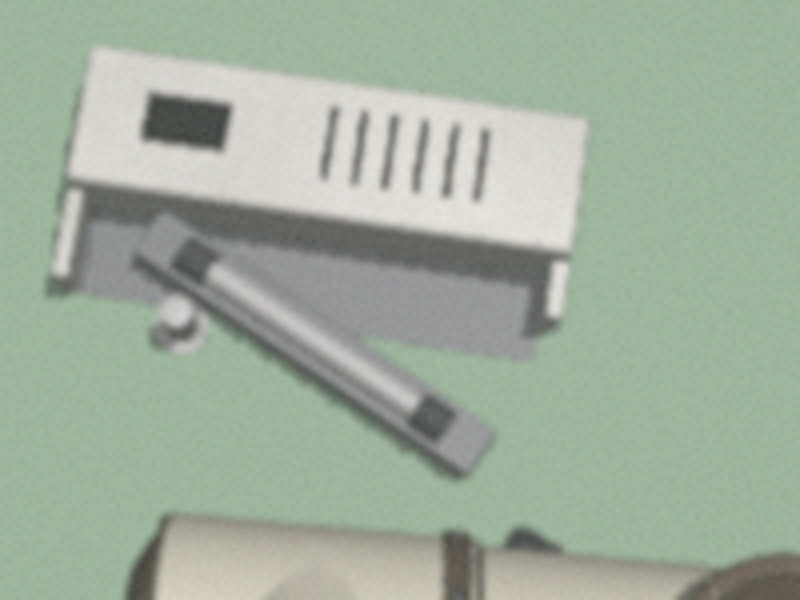

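Run:
```python
from h import *
d=cap('top')
c,u,x,yaw,L=cart((166,212),(496,433),d); print('L',L,'c',c,'yaw',yaw,'rel',yaw+4.7,'u',u,'x',x,'loc',loc(c),'end_p',loc(c+.12*u),'end_n',loc(c-.12*u))
print('corners own',[(q[:2]-c)@np.c_[x,u] for q in plane(d,crop2px([(133,254),(463,472)]),.024)])
p=wor((-.066,.071)); print('perp dist',(c-p)@x, 'own y of post',(p-c)@u)
print('farcorner',loc(c+.12*u+.016*x))
for oy in(-.1,-.08,-.06): print(oy,c+oy*u-.05*x)
```

```text
L 0.23687980029688294 c [0.57038663 0.00424136] yaw -30.69184550702902 rel -25.99184550702902 u [0.51042054 0.85992492] x [ 0.85992492 -0.51042054] loc [-0.06813889 -0.00736661] end_p [-0.0155497   0.10049616] end_n [-0.12072808 -0.11522938]
corners own [array([-0.01633196,  0.11955991]), array([-0.01405029, -0.115232  ])]
perp dist 0.03242108263565658 own y of post 0.07137768601923447
farcorner [-0.001168    0.09348427]
-0.1 [ 0.47634833 -0.05623011]
-0.08 [ 0.48655674 -0.03903161]
-0.06 [ 0.49676515 -0.02183311]
```

>>> carry_out(steps=[[[4, 4, 0, 0, 0, -0.03], [7.5, 8, 0, 0, 0, -0.06], [11.1, 11.8, 0, 0, 0, -0.08], [11.1, 11.8, 0, 0, 0, -0.08], [11.1, 11.8, 0, 0, 0, -0.08]]], fingers=255)

```text
time_s: 15.52
tcp_pos: [0.4854, -0.0496, 0.1208]
ee_rot: [[0.506, -0.002, -0.862], [0.862, -0.0, 0.506], [-0.001, -1.0, 0.001]]
wrist_force: [-0.4, -0.2, -0.2]
gripper_width: 0.005
```

>>> carry_out(steps=[[[0, 0, -4, 0, 0, 0], [0, 0, -8, 0, 0, 0], [0, 0, -10, 0, 0, 0], [0, 0, -10, 0, 0, 0], [0.8, -0.4, -10, 0, 0, 0], [1.5, -0.8, -10, 0, 0, 0], [2.1, -1, -10, 0, 0, 0.03], [2.7, -1.1, -10, 0, 0, 0.06], [3.3, -1.2, -10, 0, 0, 0.09], [3.9, -1.4, -10, 0, 0, 0.12], [4.5, -1.5, -10, 0, 0, 0.15], [5.1, -1.6, -10, 0, 0, 0.18], [5.7, -1.8, -10, 0, 0, 0.22], [6.2, -1.9, -10, 0, 0, 0.25], [6.2, -1.9, -10, 0, 0, 0.25]]])

```text
time_s: 17.4
tcp_pos: [0.5492, -0.0683, 0.0212]
ee_rot: [[0.278, 0.001, -0.961], [0.961, 0.0, 0.278], [0.001, -1.0, -0.001]]
wrist_force: [0.2, -0.7, -0.6]
gripper_width: 0.006
```

Run:
```python
from h import *
s=sense(); print(s['wrist_force'],s['time_s'],s['tcp_pos'])
crop('top','t8.png');crop('side','s8.png')
```

```text
[ 0.24568525 -0.7256399  -0.59919968] 17.4 [ 0.54915079 -0.06833991  0.02118789]
```

View pics/t8.png

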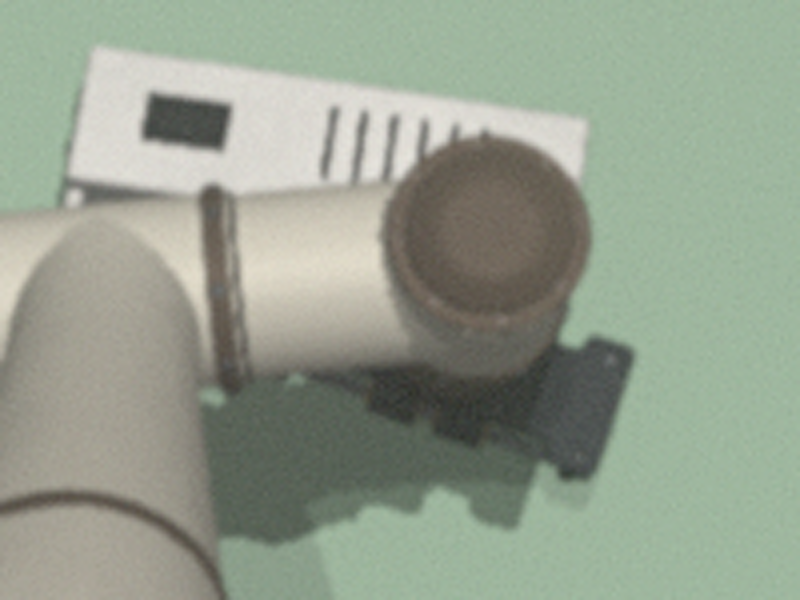

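View pics/s8.png

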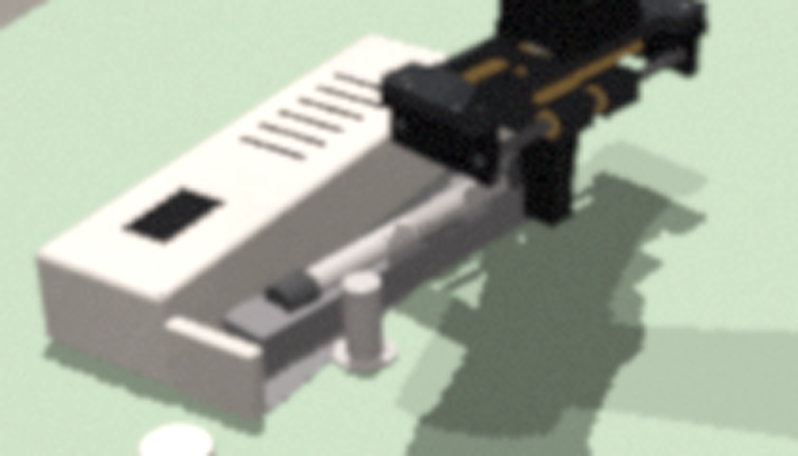

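```bash
cat >> h.py <<'E'
def s2px(p): return (np.array(p,float)+.5)/3.8-.5+np.array([190,190])
E
python3 - <<'E'
from h import *
d=cap('side')
print([loc(q).round(4) for q in plane(d,s2px([(225,320),(262,350),(520,190)]),.024)], 'check wallB top near corner',[loc(q).round(4) for q in plane(d,s2px([(262,348)]),.04)])
print('tcp',loc(sense()['tcp_pos']))
E
```

```text
[array([-0.0082,  0.1136]), array([-0.0407,  0.1252]), array([-0.0701, -0.0762])] check wallB top near corner [array([-0.0545,  0.1417])]
tcp [-0.08394685 -0.08143809]
```

>>> carry_out(steps=[[[0.6, -0.1, 0, 0, 0, 0.04], [1.2, -0.2, 0, 0, 0, 0.08], [1.8, -0.2, 0, 0, 0, 0.12], [2.4, -0.3, 0, 0, 0, 0.16], [2.9, -0.4, 0, 0, 0, 0.2], [3.3, -0.4, 0, 0, 0, 0.2], [3.6, -0.5, 0, 0, 0, 0.2], [3.8, -0.5, 0, 0, 0, 0.2], [3.8, -0.5, 0, 0, 0, 0.2]]])

```text
time_s: 18.68
tcp_pos: [0.5864, -0.0734, 0.0211]
ee_rot: [[0.082, 0.0, -0.997], [0.997, 0.0, 0.082], [0.0, -1.0, -0.0]]
wrist_force: [-0.5, 0.2, 0.2]
gripper_width: 0.005
```

Run:
```python
from h import *
s=sense(); print(s['wrist_force'],s['time_s'],loc(s['tcp_pos']))
crop('side','s9.png')
```

```text
[-0.50905693  0.19980322  0.21830689] 18.675 [-0.04579008 -0.08341934]
```

View pics/s9.png

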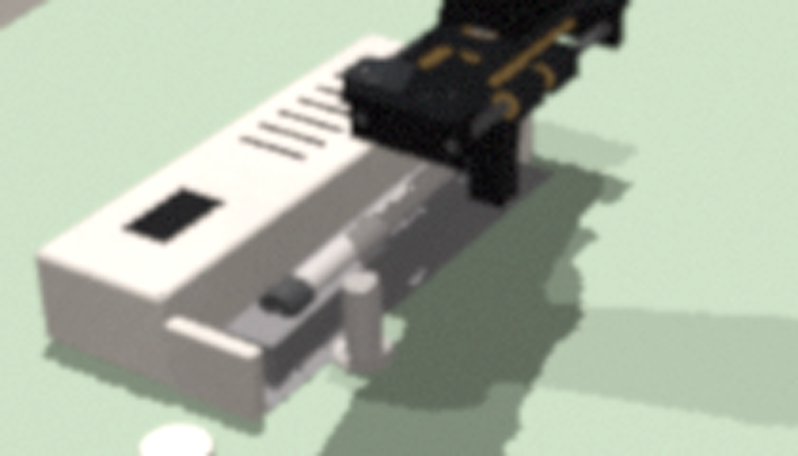

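>>> carry_out(steps=[[[0.1, 0, 0, 0, 0, 0], [0.2, 0, 0, 0, 0, 0], [0.3, 0, 0, 0, 0, 0], [0.35, 0, 0, 0, 0, 0], [0.35, 0, 0, 0, 0, 0]]])

```text
time_s: 19.35
tcp_pos: [0.587, -0.0735, 0.021]
ee_rot: [[0.082, -0.006, -0.997], [0.997, -0.0, 0.082], [-0.001, -1.0, 0.006]]
wrist_force: [-6.7, 1.6, 6.2]
gripper_width: 0.006
```

>>> carry_out(steps=[[[-1, 0, 0, 0, 0, 0], [-2, 0, 0, 0, 0, 0], [-4, 0, 4, 0, 0, 0], [-8, 0, 9, 0, 0, 0], [-14, -4, 10, 0, 0, 0], [-20, -8, 10, 0, 0, 0], [-21, -10, 10, 0, 0, 0], [-21, -10, 10, 0, 0, 0]]])

```text
time_s: 20.35
tcp_pos: [0.3776, -0.1746, 0.1214]
ee_rot: [[0.085, 0.001, -0.996], [0.996, 0.0, 0.085], [0.0, -1.0, -0.001]]
wrist_force: [1.0, 0.0, 0.6]
gripper_width: 0.006
```

Run:
```python
from h import *
s=sense(); print(s['wrist_force'],s['time_s'],s['tcp_pos'])
crop('top','t10.png'); crop('side','s10.png')
```

```text
[1.0035341  0.00521366 0.61690643] 20.35 [ 0.3776198  -0.17458787  0.12143997]
```

View pics/t10.png

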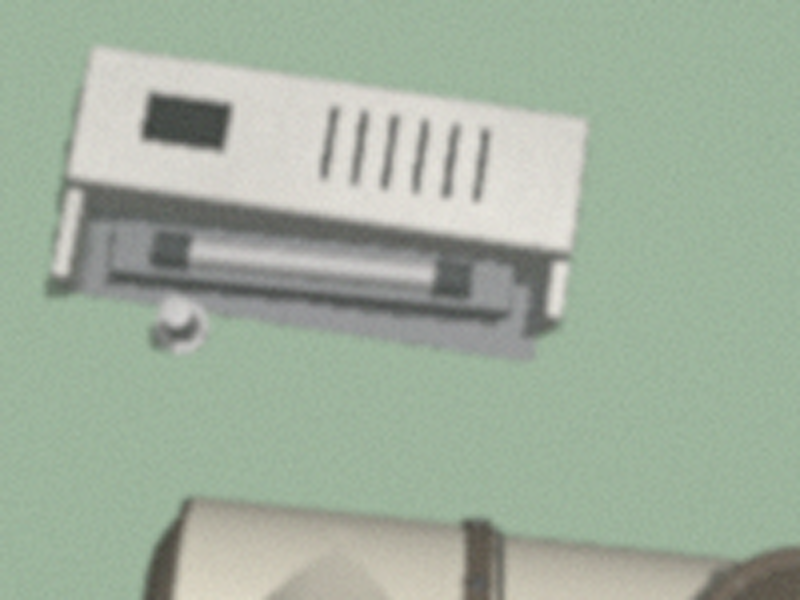

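View pics/s10.png

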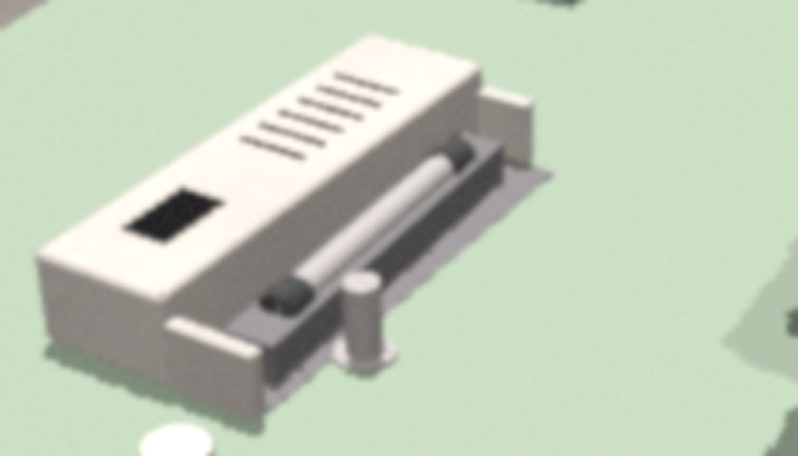

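Run:
```python
from h import *
d=cap('top')
for z in(.024,): print([loc(q).round(4) for q in plane(d,crop2px([(113,271),(504,311)]),z)])
# precise edge: dark-face boundary by column, on the raw image
g=cv2.GaussianBlur(cv2.cvtColor(d['image'],cv2.COLOR_RGB2GRAY),(3,3),0).astype(float)
P=[]
for u in range(262,353,5):
    v0=int(150+ (271+(4*(u-230)-113)*40/391)/4)
    col=g[v0-4:v0+5,u]; dd=np.diff(col); k=dd.argmin(); 
    P.append((u,v0-4+k+.5)); 
P=np.array(P); q=np.array([loc(x) for x in plane(d,P,.024)]); print(q.round(4).tolist())
print('slope deg',np.degrees(np.polyfit(q[:,1],q[:,0],1)[0]))
d2=cap('side'); print('side near corners',[loc(q).round(4) for q in plane(d2,s2px([(264,350),(500,148)]),.024)])
```

```text
[array([-0.0425,  0.1173]), array([-0.0324, -0.1162])]
[[-0.0413, 0.1075], [-0.042, 0.0953], [-0.0427, 0.0831], [-0.0409, 0.0714], [-0.0392, 0.0596], [-0.0398, 0.0474], [-0.0381, 0.0357], [-0.0387, 0.0235], [-0.037, 0.0118], [-0.0376, -0.0003], [-0.0359, -0.0121], [-0.0366, -0.0242], [-0.0348, -0.036], [-0.0355, -0.048], [-0.0337, -0.0598], [-0.0344, -0.0719], [-0.035, -0.0839], [-0.0333, -0.0957], [-0.0315, -0.1074]]
slope deg -2.614122247570775
side near corners [array([-0.0415,  0.1247]), array([-0.035 , -0.1121])]
```

>>> carry_out(steps=[[[4, 4.5, 0, 0, 0, 0], [8, 9, 0, 0, 0, 0], [12, 13.5, 0, 0, 0, 0], [15.5, 18, 0, 0, 0, 0], [18.3, 20.9, 0, 0, 0, 0], [18.3, 20.9, 0, 0, 0, 0], [18.3, 20.9, 0, 0, 0, 0], [18.3, 20.9, -5, 0, 0, 0], [18.3, 20.9, -9, 0, 0, 0], [18.3, 20.9, -10, 0, 0, 0], [18.3, 20.9, -10, 0, 0, 0]]])

```text
time_s: 21.92
tcp_pos: [0.5627, 0.0351, 0.0214]
ee_rot: [[0.082, -0.0, -0.997], [0.997, -0.0, 0.082], [-0.0, -1.0, 0.0]]
wrist_force: [0.0, -0.5, 0.3]
gripper_width: 0.007
```

>>> carry_out(steps=[[[0.6, 0, 0, 0, 0, 0], [1.2, -0.1, 0, 0, 0, 0], [1.8, -0.1, 0, 0, 0, 0], [2.2, -0.2, 0, 0, 0, 0], [2.6, -0.2, 0, 0, 0, 0], [3, -0.2, 0, 0, 0, 0], [3.3, -0.3, 0, 0, 0, 0], [3.5, -0.3, 0, 0, 0, 0], [3.5, -0.3, 0, 0, 0, 0]]])

```text
time_s: 23.05
tcp_pos: [0.5977, 0.0325, 0.0209]
ee_rot: [[0.082, -0.0, -0.997], [0.997, -0.0, 0.082], [-0.0, -1.0, 0.0]]
wrist_force: [-0.9, 0.0, -1.3]
gripper_width: 0.001
```

>>> carry_out(steps=[[[0.1, 0, 0, 0, 0, 0], [0.2, 0, 0, 0, 0, 0], [0.3, 0, 0, 0, 0, 0], [0.3, 0, 0, 0, 0, 0]]])

```text
time_s: 23.55
tcp_pos: [0.5981, 0.0324, 0.0209]
ee_rot: [[0.083, -0.006, -0.997], [0.997, -0.001, 0.083], [-0.001, -1.0, 0.005]]
wrist_force: [-7.6, 2.5, 4.6]
gripper_width: 0.004
```

The push met solid resistance at the wall, so I'll retreat and look.

>>> carry_out(steps=[[[-1, 0, 0, 0, 0, 0], [-2.5, 0, 0, 0, 0, 0], [-4, 0, 3, 0, 0, 0], [-7, -2, 8, 0, 0, 0], [-12, -7, 10, 0, 0, 0], [-16, -12, 10, 0, 0, 0], [-20, -17, 10, 0, 0, 0], [-22, -21, 10, 0, 0, 0], [-22, -21, 10, 0, 0, 0], [-22, -21, 10, 0, 0, 0]]])

```text
time_s: 24.8
tcp_pos: [0.3815, -0.1777, 0.1216]
ee_rot: [[0.082, 0.003, -0.997], [0.997, -0.0, 0.082], [-0.0, -1.0, -0.003]]
wrist_force: [-0.0, -0.4, -0.5]
gripper_width: 0.005
```

Run:
```python
from h import *
s=sense(); print(s['wrist_force'],s['time_s'],s['tcp_pos'])
d=crop('top','t11.png'); d2=crop('side','s11.png'); cap('top','full11.png')
g=cv2.GaussianBlur(cv2.cvtColor(d['image'],cv2.COLOR_RGB2GRAY),(3,3),0).astype(float)
P=[]
for u in range(264,353,4):
    w=plane(d,[(u,225)],.024)[0]; yl=loc(w)[1]
    v0=proj(d,[*wor((-.034,yl)),.024])[0,1]; v0=int(round(v0))
    dd=np.diff(g[v0-4:v0+6,u]); k=dd.argmin(); P.append((u,v0-4+k+.5))
q=np.array([loc(x) for x in plane(d,P,.024)]); print(q[:,0].round(4).tolist(),'slope deg',np.degrees(np.polyfit(q[:,1],q[:,0],1)[0]))
```

```text
[-0.04524133 -0.36003443 -0.46461321] 24.8 [ 0.38150933 -0.17770201  0.12164482]
[-0.0309, -0.032, -0.0306, -0.0316, -0.0302, -0.0312, -0.0322, -0.0308, -0.0318, -0.0304, -0.0314, -0.0325, -0.031, -0.0321, -0.0307, -0.0317, -0.0327, -0.0313, -0.0323, -0.0333, -0.0319, -0.0329, -0.0315] slope deg 0.3760597390048587
```

View pics/t11.png

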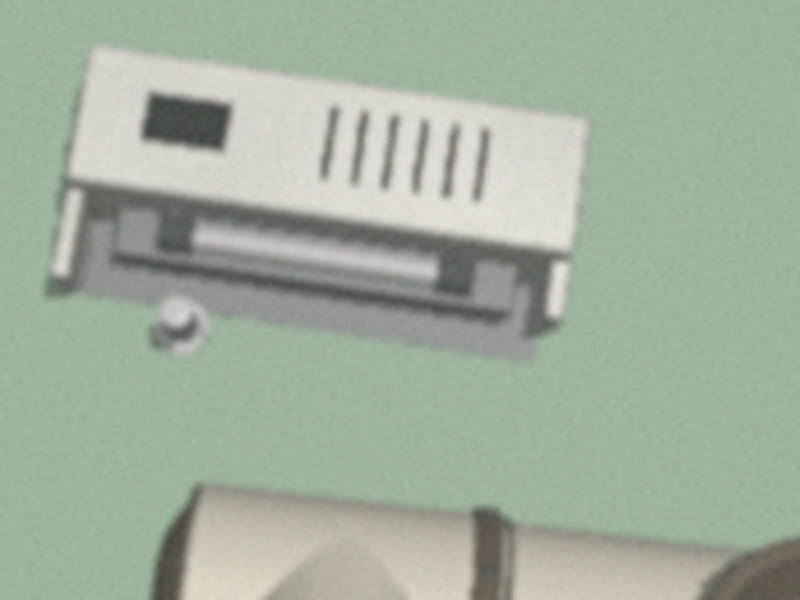

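View pics/s11.png

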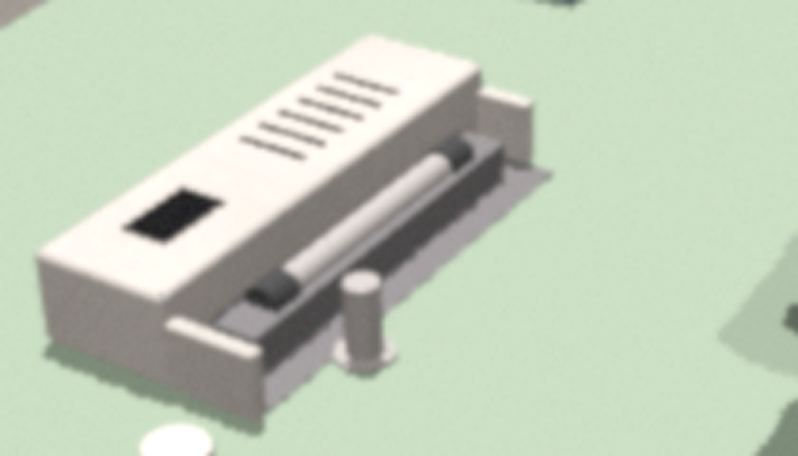

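View pics/full11.png

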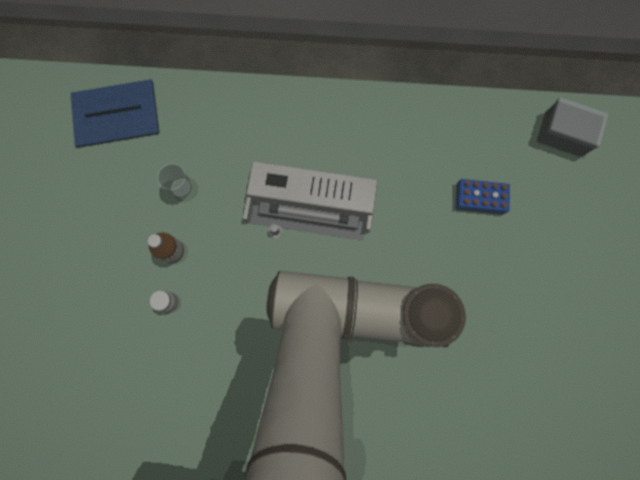

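The cartridge reads within about 1.5 mm of flat. I'll give one light confirming push near the middle of the −y half.

>>> carry_out(steps=[[[4, 4, 0, 0, 0, 0], [8, 8, 0, 0, 0, 0], [12, 12, 0, 0, 0, 0], [16, 15.5, 0, 0, 0, 0], [18, 15.5, 0, 0, 0, 0], [18, 15.5, 0, 0, 0, 0], [18, 15.5, -5, 0, 0, 0], [18, 15.5, -9, 0, 0, 0], [18, 15.5, -10, 0, 0, 0], [18, 15.5, -10, 0, 0, 0], [18.8, 15.4, -10, 0, 0, 0], [19.6, 15.3, -10, 0, 0, 0], [20.2, 15.3, -10, 0, 0, 0], [20.6, 15.3, -10, 0, 0, 0], [20.9, 15.3, -10, 0, 0, 0], [21.1, 15.3, -10, 0, 0, 0], [21.1, 15.3, -10, 0, 0, 0]]])

```text
time_s: 27.08
tcp_pos: [0.5917, -0.0244, 0.0211]
ee_rot: [[0.082, -0.0, -0.997], [0.997, 0.0, 0.082], [-0.0, -1.0, 0.0]]
wrist_force: [1.5, -0.1, -0.1]
gripper_width: 0.001
```

>>> carry_out(steps=[[[0.1, 0, 0, 0, 0, 0], [0.2, 0, 0, 0, 0, 0], [0.3, 0, 0, 0, 0, 0], [0.4, 0, 0, 0, 0, 0], [0.4, 0, 0, 0, 0, 0]]])

```text
time_s: 27.7
tcp_pos: [0.5931, -0.0246, 0.0208]
ee_rot: [[0.083, -0.006, -0.997], [0.997, -0.0, 0.083], [-0.001, -1.0, 0.006]]
wrist_force: [-6.5, 1.2, 3.8]
gripper_width: 0.002
```

>>> carry_out(steps=[[[-1, 0, 0, 0, 0, 0], [-2.5, 0, 0, 0, 0, 0], [-4, 0, 3, 0, 0, 0], [-7, -2, 8, 0, 0, 0], [-12, -6, 10, 0, 0, 0], [-16, -10, 10, 0, 0, 0], [-20, -14, 10, 0, 0, 0], [-22, -16, 10, 0, 0, 0], [-22, -16, 10, 0, 0, 0], [-22, -16, 10, 0, 0, 0]]])

```text
time_s: 28.95
tcp_pos: [0.3767, -0.1844, 0.1215]
ee_rot: [[0.082, 0.002, -0.997], [0.997, -0.0, 0.082], [-0.0, -1.0, -0.002]]
wrist_force: [-0.1, 0.0, -1.0]
gripper_width: 0.003
```

Run:
```python
from h import *
s=sense(); print(s['wrist_force'],s['time_s'],s['tcp_pos'])
d=crop('top','t12.png')
g=cv2.GaussianBlur(cv2.cvtColor(d['image'],cv2.COLOR_RGB2GRAY),(3,3),0).astype(float)
P=[]
for u in range(264,353,4):
    yl=loc(plane(d,[(u,225)],.024)[0])[1]
    v0=int(round(proj(d,[*wor((-.034,yl)),.024])[0,1]))
    dd=np.diff(g[v0-4:v0+6,u]); k=dd.argmin(); P.append((u,v0-4+k+.5))
q=np.array([loc(x) for x in plane(d,P,.024)]); print(q[:,0].mean(),'slope deg',np.degrees(np.polyfit(q[:,1],q[:,0],1)[0]))
e=[loc(x).round(4) for x in plane(d,crop2px([(116,255),(506,309)]),.024)]; print('end corners',e)
a=cv2.imread('pics/top0.png').astype(int); b=cv2.cvtColor(d['image'],cv2.COLOR_RGB2BGR).astype(int)
for n,(x0,y0,x1,y1) in dict(beaker=(150,155,200,205),bottle=(140,225,190,270),jar=(140,280,185,320),rack=(450,170,520,220)).items():
    print(n,np.abs(a-b)[y0:y1,x0:x1].mean().round(2))
```

```text
[-0.06155034  0.0276198  -1.02441027] 28.95 [ 0.37674505 -0.18435644  0.12147877]
-0.03150146224157199 slope deg 0.4191939950654713
end corners [array([-0.0325,  0.1172]), array([-0.031 , -0.1172])]
beaker 2.12
bottle 2.22
jar 2.29
rack 2.14
```

View pics/t12.png

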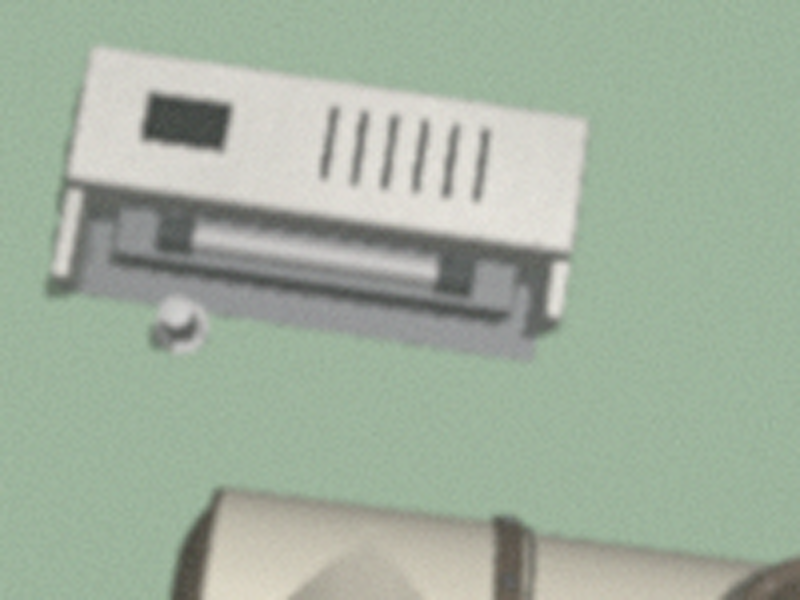

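The picture shows the cartridge centred and flush in the bay. Its front face is 31.5 mm from the wall against 32 mm nominal, its ends are at about ±117 to 120 mm, and the bystanders look unchanged.

```bash
python3 -c "
from station import ticket; print(ticket.finish_job())"
```

```text
the job is handed in; nothing more can be done
None
```

The cartridge is in the parking bay, lying along the back wall and about centred between the end walls. I handed the job in at about 29 s of the 58 s allowed.

**What I did:**
- I turned the cartridge by pushing near its +y end.
- I pushed it from the -y end at about 25° until the +y end was behind the post.
- I pushed the -y end to swing it in. This left the +y end about 10 mm off the wall.
- A push near the middle closed that gap, and a last light push on the -y half checked the fit. It was pushed throughout, never gripped.

**Last checks:**
- **Against the wall:** the front face measured 31.5 mm from the back wall (32 mm when flush).
- **Angle:** the image showed a 0.4° slope to my bay axes. That is about the uncertainty of my bay yaw (-4.5° to -4.8°) and did not change after the last push. The two places where the pusher stopped against the cartridge gave a 5.0° line against the bay's 4.7°. That agrees with flush, but a gap of about 1.5 mm at one end cannot be strictly ruled out.
- **Between the end walls:** the end corners read ±117 mm. They should be 120 mm out, so the reading is about 3 mm short at each end, but it is centred.
- **Bystanders:** the bottle, jar, beaker and rack showed no visible change, with image differences at noise level.
- **Forces:** no wrist force I read passed 10 N. I read it only at the end of each move, so peaks within a move were not seen.

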